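Close the packing partition up to the books in a transit carton

TASK

Fold both flaps of the transit carton back outwards, well past upright, then pull up the red lock plunger on the blue saddle, slide the partition one hole nearer the books and let the pin go fully home in that next hole. Finish with the gripper still holding the red knob, pin fully home; do not let go of it. Leave the books, the keepsake boxes and the things on the counter where they are.

Things in the scene. Friction and masses are not known exactly. Their poses are not given: they have to be found in the camera images.
- carton: Cardboard transit carton, 320 (its x) x 220 (its y) x 160 mm high, walls and floor 5 mm, too heavy to shift. Origin: centre of its underside. Inside, an aluminium rail 30 mm wide runs along its x at y = 0, top 125 mm above the counter, with lock holes (11 x 12 mm) in it at carton x = -0.05, 0, +0.05 and +0.10 m. Three books stand at the -x end.
- flap_left (a joint): Angle (rad) of the carton's +y top flap, a stiff 4 mm cardboard panel 316 x 100 mm hinged on the rim of the +y wall (160 mm high). 0 = flat over the carton, 1.57 = upright, stop at 2.6 = folded back outwards. Starts at 0.8 to 1.15 (edge 70 to 90 mm above the rim; gap between the two flaps' edges 80 mm or more). A light push (under 1 N) moves it; it stays where left.
- flap_right (a joint): The same flap on the carton's -y side: 0 = flat over the carton, 1.57 = upright, 2.6 = folded back outwards, starts at 0.8 to 1.15, stays where it is left.
- flap_left_edge (a point): Middle of the free edge of the left flap (100 mm from its hinge).
- flap_right_edge (a point): Middle of the free edge of the right flap (100 mm from its hinge).
- slide (a joint): Travel (m) of the blue saddle (70 x 48 mm, top 12 mm above the rail) on the rail, which carries the plywood partition (6 mm thick) below it. 0 = the hole it starts locked in (carton x = +0.05); grows towards the books (carton -x); 0.05 = the next hole, where the partition stands about 10 mm from the books; 0.10 = end of travel, blocked by the books. About 2 N of friction.
- plunger (a joint): Height (m) of the spring lock plunger above its fully home place in the saddle: 0 = home in a hole, stop at 0.018 = fully pulled. Its 8 mm round-nosed pin reaches 13 mm into the rail, so it must be drawn up more than 13 mm (16 mm is good) to slide. The spring pushes it down with 3 N (home) to 6 N (pulled): let down over a hole it drops home, between holes it rests on the rail at about 0.013.
- knob: Red plastic knob on top of the plunger pin, an upright cylinder 26 mm in diameter and 24 mm high, on a steel neck 18 mm in diameter and 18 mm high that rises from the saddle. Rides with saddle and plunger. Origin: centre of its underside, 157 mm above the counter when the pin is home. Gripped from above.
- knob_grip (a point): Centre of the red knob, 12 mm above its underside, 169 mm above the counter when the pin is home.
- next_hole (a point): Mouth of the hole to be used, on top of the rail (125 mm above the counter), at carton x = 0. The knob stands straight above it when the slide joint reads 0.05.
- book_brown: Brown leather-bound book standing on its edge in the carton at the -x end, 36 x 150 x 88 mm, origin under its centre; to be left alone.
- book_red: Red book beside it, 32 x 150 x 82 mm; to be left alone.
- book_green: Green book nearest the partition, 34 x 150 x 86 mm; to be left alone.
- casket_in: Small wooden keepsake box, 60 x 110 x 60 mm, on the carton's floor on the other side of the partition; to be left alone.
- figure: Carved wooden figure, 56 mm wide, 145 mm high, on the counter, origin under its foot; to be left alone.
- jug: Blue ceramic mug, 70 mm wide, 80 mm high, on the counter; to be left alone.
- casket: Wooden keepsake box, 70 x 90 x 50 mm, on the counter; to be left alone.
- tape_roll: Roll of packing tape, 90 mm wide, 45 mm high, lying on the counter; to be left alone.

How it is judged (in metres and radians):
On the way, in this order (a step that is already met when the one before it is completed fails the run):
1. both carton flaps are folded back past upright (over 1.7 rad) (value of joint each of flap_left, flap_right above 1.7 rad), for 0.2 s.
2. the plunger is pulled up out of its hole by the gripper (over 11.5 mm) (value of joint plunger above 0.0115 m and contact force between the fingers and knob above 1 N), for 0.1 s.
At the end, for the whole second after the job is handed in: Both flaps stand folded back (each over 1.7 rad), the slide is in the next hole (0.05 m within 4 mm), the plunger is home (within 2.5 mm) and the gripper's fingers still bear on the red knob (over 1.5 N) (all of step 1 and value of joint slide between 0.046 and 0.054 m and value of joint plunger below 0.0025 m and contact force between the fingers and knob above 1.5 N); the arm keeps its last pose, push and grip.
It fails at once if a book in the carton is disturbed (moved over 20 mm) (distance of any of book_brown, book_red, book_green from where it was at the start of the episode above 0.02 m).
It fails at once if a keepsake box is disturbed (moved over 30 mm) (distance of any of casket_in, casket from where it was at the start of the episode above 0.03 m).
It fails at once if the figure, mug or tape roll is disturbed (moved over 30 mm) (distance of any of figure, jug, tape_roll from where it was at the start of the episode above 0.03 m).
It also fails if it takes over 45 s, if anything falls off the work surface, if the arm or the gripper's body presses on something with over 40 N, if the wrist force passes 120 N, or if a joint passes its speed limit or range.

ROBOT

A 6-joint arm with a two-finger parallel gripper is mounted at the origin on the work surface. World frame = base frame: x ahead of the robot, y to its left, z up, the work surface at z = 0. Lengths are in mm, angles in rad, forces in N, time in s.
With the tool pointing down it reaches from about 350 to 775 mm from the base axis. Payload 7.3 kg.
Tool frame: the origin (TCP) lies midway between the tips of the shut fingers; the grasp point (between the pads) lies 19 mm behind it (grip_depth is the distance from the TCP to the grasp point, in mm); z points along the fingers, y is the direction in which the jaws open and shut (so a half turn about z gives the same grasp; the last joint's range is limited). The gripper opens to 92 mm and grips with 3 to 60 N. Pads are 19 mm wide; open, the fingers measure 130 mm over their backs; the gripper's body (75 mm by 190 mm) begins 47 mm behind the grasp point.
Start: joints at [1.183, 0.342, 1.524, -0, 1.275, -0.146], TCP at [125.696, 509.753, 202.341] pointing down, gripper open.
Joint ranges: [-2.53, 2.53], [-0.77, 2.02], [0.04, 2.7], [-1, 4.14], [0.28, 2.66], [-3.11, 3.11]. Speed limits (rad/s): [2.57, 2.57, 3.14, 3.14, 3.14, 3.14].

INTERFACE

Orientations are given as [roll, pitch, yaw] about the fixed x, y, z axes, in that order (R = Rz(yaw) Ry(pitch) Rx(roll)).
In Python, from plant import get_obs, capture, close_job, spot_in, silhouettes, mark_of, grip_depth gives the robot as it stands.
- The arm moves only by the tool servo_tool, never from a script. Its arguments are lists of equal length, an entry for each row: "slide": the shift along the tool's x, y, z normalised to -1 to 1, where 1 is 20 cm, a list of three; "rot": the turn, a rotation vector about the tool's x, y, z normalised to -1 to 1, where 1 is pi rad, a list of three; "claw": the finger opening in mm, from 0 to 91.8. A call has 1 to 5 rows; each row is the pose to reach, as a shift and turn from the pose commanded when the call began, along the tool's axes at that moment, turning the shorter way round; what a row does not reach only later rows make up. A row lasts 1/8 s, in which the tool goes at most 62.5 mm and 10.7 degrees, less where a joint would pass 70% of its speed; a pose out of reach is approached as far as the arm can. A call with a number of a shift or a turn outside -1 to 1 is refused whole. A call with a gripper value outside its range is refused whole. The fingers move at their own pace and stop on an object; the grip force is fixed at half the most. Time passes only in rows, so rows that repeat a pose let the fingers close. It gives the time, the measured TCP pose, the force and the opening at its end, in the units of the state.
- get_obs(): the state, without advancing time (a new reading comes with each control period).
- capture(name): name is "side" or "top" or "wrist"; returns a dict with "frame" (420x560x3 uint8, red, green, blue), "depth" (420x560 float32, mm along the optical axis (not along the pixel's ray), 0 where there is no reading), "vertical_fov" (degrees; the focal length in pixels is half the picture's height over the tangent of half this angle, whatever the lens; pixels are square), "cx", "cy" (the principal point, pixels), "position" and "rotation" of the camera in the world. Camera axes: x right, y down, z forward; pixel columns grow to the right and rows downward; lengths in mm; the calibration is good to about 2 mm. A picture is of the moment at which its call begins.
- close_job(): hands the job in, once; it reports no verdict.
Trained networks look in the newest picture that a camera, given by its name, has taken for a name from the list of things; names that differ only in an ending like _2 or _b are one class to them, and where a whole thing is asked for, a point or a joint stands for the part that bears it (a point fixed in the world has none). Each returns a list of dicts, best first, with "confidence" (0 to 1); they miss things now and then, are a little off and sometimes report something else, mostly with a low value. They report only what shows in the picture. A call takes as long as a camera call.
- spot_in(query, camera): "box" ([left, top, right, bottom] in pixels, round what is visible of it).
- silhouettes(query, camera): "pixels" (420x560 bool, what is visible of it) and "box" ([left, top, right, bottom] in pixels, round what is visible of it).
- mark_of(query, camera): "xy" ([column, row] in pixels: a listed point, or the origin of a listed thing).
The state is a dict: "time": time; "joint_positions": joint angles; "dq": joint speeds; "tau": joint torques, N m; "tool_pos": TCP position; "tcp_rot": TCP orientation; "contact_force": force on the tool from outside, world axes, zero at the start; "moment": the same for the moment, N m; "grip_width": finger opening in mm.
Only numpy, scipy, OpenCV 4.12 (cv2) and the standard library are available. Lean on these libraries where they do the work, as an engineer would, in place of code of your own. Each camera call takes 0.05 s, during which the arm holds its last target. There are 200 camera calls.

## Working session

There is one attempt and no reset: what is moved stays moved. The work goes in short steps, Python scripts to look and compute and a tool call to move; the robot and the scene stay as the last step left them, time stands still between calls to the robot, and variables do not carry over. Pictures are saved under pics/ and viewed, about 8 in all and at most 12, crops included, and the job is handed in when it is done.

Besides the shell and the picture viewer there is one more tool, called as a command line: name --argument value ..., lists and objects as JSON in quotes. servo_tool: Moves the arm, as the interface text tells. Scaled input: -1 to 1 covers 20 cm each way for a shift and pi rad each way for a turn. Its arguments: {"type":"object","properties":{"slide":{"type":"array","items":{"type":"array","items":{"type":"number"}}},"rot":{"type":"array","items":{"type":"array","items":{"type":"number"}}},"claw":{"type":"array","items":{"type":"number"}}},"required":["slide","rot","claw"]}

```bash
mkdir -p pics; cat > h.py <<'E'
import numpy as np, cv2
from plant import get_obs, capture, close_job, spot_in, silhouettes, mark_of, grip_depth
def w(c,u,v,d=None):
    f=c["frame"].shape[0]/2/np.tan(np.radians(c["vertical_fov"])/2)
    if d is None:
        p=c["depth"][max(0,int(v)-2):int(v)+3,max(0,int(u)-2):int(u)+3]; p=p[p>0]; d=np.median(p) if p.size else np.nan
    return np.array(c["rotation"])@(np.array([(u-c["cx"])/f,(v-c["cy"])/f,1])*d)+np.array(c["position"])
def save(c,n): cv2.imwrite("pics/"+n,c["frame"][...,::-1])
E
python3 - <<'E'
from h import *
np.set_printoptions(precision=1,suppress=True)
o=get_obs(); print(o)
for n in ("top","side"):
    c=capture(n); save(c,n+"0.png"); print(n,c["position"],c["vertical_fov"],c["cx"],c["cy"]);print(np.array(c["rotation"]))
    for q in ("knob_grip","flap_left_edge","flap_right_edge","next_hole","carton","figure","jug","casket","tape_roll"):
        r=mark_of(q,n)
        for m in r[:1]: print(q,round(m["confidence"],2),np.array(m["xy"]),w(c,*m["xy"]))
E
cd pics; python3 -c "
import cv2,numpy as np
a=cv2.imread('top0.png');b=cv2.imread('side0.png');cv2.imwrite('both.png',cv2.resize(np.vstack([a,b]),None,fx=.71,fy=.71))"
```

```text
{'time': 0.0, 'joint_positions': array([ 1.2,  0.3,  1.5, -0. ,  1.3, -0.1]), 'dq': array([-0.,  0., -0.,  0., -0.,  0.]), 'tau': array([ -0. , -43.1, -24.4,   0.1,   0.1,  -0. ]), 'tool_pos': array([125.5, 509.3, 201.6]), 'tcp_rot': array([-3.1, -0. ,  2.9]), 'contact_force': array([ 0.1, -0. ,  1.5]), 'moment': array([0., 0., 0.]), 'grip_width': 91.60584538566859}
top [ 268.7    7.6 1383.2] 45.47913431288406 285.73033548377816 207.03155037095578
[-2.9  0.  -1.6]
knob_grip 0.41 [253.3 189.8] [-1487.6 -1748.6  -373. ]
flap_left_edge 0.7 [230.8 203.8] [-1245.3 -1506.3  -130.7]
flap_right_edge 0.67 [280.6 199.2] [-1573.4 -1834.5  -458.9]
next_hole 0.92 [255.7 210.2] [-1570.3 -1831.4  -455.8]
carton 0.91 [258.1 217.8] [-1584.4 -1845.4  -469.8]
figure 0.79 [112.9 250.1] [-535.7 -796.8  578.8]
jug 0.94 [459.1 244.2] [-3364.7 -3625.7 -2250.1]
casket 0.9 [118.7 194.2] [-592.7 -853.7  521.9]
tape_roll 0.88 [455.3 181. ] [-3450.4 -3711.5 -2335.9]
side [1671.3  103.  1267.4] 45.0848366309281 285.7279597505081 207.7645606713442
[-2.4  0.   1.7]
knob_grip 0.6 [433.3 221.2] [3325.9 1757.6 2922. ]
flap_left_edge 0.72 [329.2 177.6] [4221.5 2653.2 3817.6]
flap_right_edge 0.61 [296.1 178. ] [4488.2 2920.  4084.4]
next_hole 0.92 [315.5 203.3] [4021.  2452.7 3617.1]
carton 0.92 [313.2 225.9] [4059.4 2491.2 3655.5]
figure 0.92 [432.  219.3] [3337.7 1769.4 2933.8]
jug 0.91 [158.9 199.8] [5630.5 4062.2 5226.6]
casket 0.88 [439.2 258.9] [3152.  1583.7 2748.1]
tape_roll 0.69 [145.6 235.5] [5463.  3894.8 5059.1]
```

View pics/both.png

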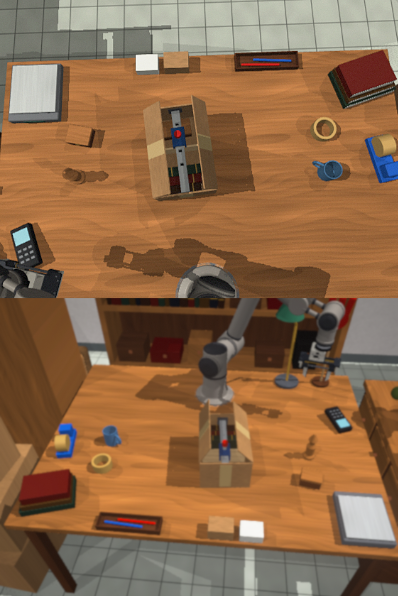

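The top view shows the carton ahead of the robot at about (255,205) px, with the books at its near end and the red knob at about (253,188). The figure and box stand to the left, the mug and tape to the right. The camera rotation is given as rpy, so I'm fixing my conversion.

```bash
sed -i 's/np.array(c\["rotation"\])@/Rotation.from_euler("xyz",c["rotation"]).as_matrix()@/; 1a from scipy.spatial.transform import Rotation' h.py
python3 - <<'E'
from h import *
np.set_printoptions(precision=1,suppress=True)
print(get_obs()["tcp_rot"].round(3) if 0 else np.round(get_obs()["tcp_rot"],4))
for n in ("top","side"):
    c=capture(n)
    for q in ("knob_grip","flap_left_edge","flap_right_edge","next_hole","carton","figure","jug","casket","tape_roll"):
        for m in mark_of(q,n)[:1]: print(n,q,round(m["confidence"],2),np.array(m["xy"]),w(c,*m["xy"]))
    cv2.imwrite(f"pics/z{n}.png",cv2.resize(c["frame"][(120 if n=="top" else 130):(290 if n=="top" else 290),190:(320 if n=="top" else 370),::-1],None,fx=3,fy=3,interpolation=cv2.INTER_CUBIC))
    if n=="top":
        # saddle: blue, knob: red pixels
        hsv=cv2.cvtColor(c["frame"],cv2.COLOR_RGB2HSV)
        for nm,mask in (("red",((hsv[...,0]<6)|(hsv[...,0]>174))&(hsv[...,1]>180)&(hsv[...,2]>100)),("blue",(hsv[...,0]>100)&(hsv[...,0]<125)&(hsv[...,1]>120))):
            k,l,s,ce=cv2.connectedComponentsWithStats(mask[150:290,200:320].astype(np.uint8))
            for i in range(1,k):
                if s[i,4]>15: u,v=ce[i]+[200,150]; print(nm,s[i],(u,v),w(c,u,v))
        # rail axis: points at height ~125
        f=210/np.tan(np.radians(c["vertical_fov"])/2)
        P=[(w(c,u,v,c["depth"][v,u]),u,v) for v in range(130,285) for u in range(200,310)]
        X=np.array([p[0] for p in P]); np.save("X.npy",X)
        s=(abs(X[:,2]-125)<4); Y=X[s]; print(len(Y),Y.mean(0)); 
        d=np.linalg.svd((Y-Y.mean(0))[:,:2])[2][0]; print("rail dir",d,np.degrees(np.arctan2(d[1],d[0])))
        q=(Y-Y.mean(0))[:,:2]@d; print(np.percentile(q,[0,5,50,95,100]))
E
```

```text
[3.1 0.  2.9]
top knob_grip 0.61 [255.1 190.2] [573.4  74.7 138.7]
top flap_left_edge 0.74 [233.8 204.8] [566.1 142.8   5.5]
top flap_right_edge 0.65 [249.1 188.7] [567.8  87.3 179.7]
top next_hole 0.79 [254.1 210. ] [525.2  79.5 122.5]
top carton 0.81 [256.  218.5] [502.5  75.1 124.5]
top figure 0.69 [110.6 249.6] [445.2 465.8  59.9]
top jug 0.63 [458.4 242.1] [ 436.9 -475.7    8.2]
top casket 0.89 [115.8 196.1] [592.8 459.8  50.4]
top tape_roll 0.65 [455.4 180.9] [ 613.5 -489.3   -1. ]
red [45 34 10  9 74] (np.float64(249.7027027027027), np.float64(188.09459459459458)) [569.2  85.7 180. ]
blue [ 41  29  21  30 362] (np.float64(251.24861878453038), np.float64(193.73480662983425)) [555.9  82.5 175.1]
958 [500.8  79.9 124.7]
rail dir [-1.  -0.1] -174.41942159927495
[-174.8 -166.2   20.8  124.6  142.7]
side knob_grip 0.53 [317.2 203.8] [577.   88.  179.2]
side flap_left_edge 0.76 [328.2 179.3] [366.6 118.7  92.2]
side flap_right_edge 0.91 [295.1 177.9] [534.2  16.8 241.3]
side next_hole 0.84 [315.6 202.2] [573.2  82.9 181.9]
side carton 0.96 [310.6 229. ] [541.2  70.   24.1]
side figure 0.69 [434.8 220.2] [469.  482.2  27.8]
side jug 0.73 [154.2 201.4] [ 469.7 -478.3   36.2]
side casket 0.65 [436.8 257.6] [645.6 465.3  45. ]
side tape_roll 0.71 [145.  234.5] [ 591.6 -482.8   -0.4]
```

View pics/ztop.png

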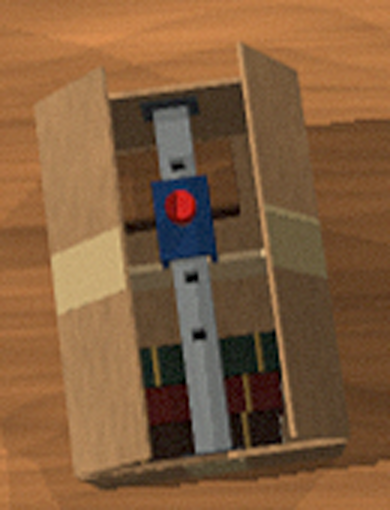

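The crop shows the carton with a small yaw and both flaps leaning inward. The knob is at crop (181,206), the next hole at (191,277) and the hole after it at (199,334). Next I'll fit the rail and flaps from the saved cloud.

```bash
python3 - <<'E'
from h import *
np.set_printoptions(precision=3,suppress=True)
X=np.load("X.npy"); c0=np.array([525.,79.5]); a=np.radians(7)
Y=X[abs(X[:,2]-125)<4]
for i in range(8):
    d=np.array([np.cos(a),np.sin(a)]); n=np.array([-d[1],d[0]])
    q=(Y[:,:2]-c0); s=(abs(q@n)<19)&(abs(q@d)<135)
    p=np.polyfit((q@d)[s],(q@n)[s],1); c0=c0+n*p[1]; a+=np.arctan(p[0])
print("yaw deg",np.degrees(a),"c0",c0,s.sum())
q=X[:,:2]-c0; x=q@d; y=q@n; z=X[:,2]
K=X[(z>174)&(z<188)&(abs(y)<16)&(abs(x-50)<40)]; print("knob top",len(K),(K[:,:2].min(0)+K[:,:2].max(0))/2,K.mean(0)); k=((K.mean(0)[:2]-c0)); print("knob local",k@d,k@n)
R=(abs(z-125)<5)&(abs(y)<12); print("rail x range",x[R].min(),x[R].max())
for sg in (1,-1):
    m=(z>175)&(sg*y>25)&(sg*y<115)&(abs(x)<150)
    p=np.polyfit(sg*y[m],z[m],1); print("flap",sg,m.sum(),"angle",np.arctan(-p[0]),"hinge y at z160",(160-p[1])/p[0],"min|y|",sg*y[m][np.argmax(z[m])],"zmax",np.percentile(z[m],99),"xrange",x[m].min(),x[m].max())
b=np.abs(z-60)<0
m=(z>60)&(z<95)&(abs(y)<80); print("books",x[m].min(),np.percentile(x[m],98))
E
```

```text
yaw deg 5.823832816152197 c0 [524.616  82.663] 769
knob top 82 [568.214  86.221] [567.963  86.519 180.229]
knob local 43.51459386013012 -0.5621386066865777
rail x range -166.43169735710526 147.04649388526417
flap 1 2651 angle 0.8211600390850426 hinge y at z160 115.84653754492004 min|y| 45.40326263650734 zmax 237.301599393356 xrange -149.96048525634282 149.89338038052654
flap -1 2066 angle 1.071207531557288 hinge y at z160 115.20490747011435 min|y| 66.79942125637346 zmax 251.07344635834423 xrange -149.90583382134193 149.8125268511738
books -166.9491031885974 150.0289406142631
```

servo_tool --slide '[[0, 0, -0.3], [-0.3, -0.2, -0.6], [-0.6, -0.4, -0.6], [-0.9, -0.66, -0.6], [-0.9, -0.66, -0.6]]' --rot '[[0, 0, 0], [0, 0, 0], [0, 0, 0], [0, 0, 0], [0, 0, 0]]' --claw '[0, 0, 0, 0, 0]'

```text
time: 2.62
tool_pos: [269.8, 336.8, 322.8]
tcp_rot: [3.141, 0.001, 2.9]
contact_force: [1.0, 0.7, -0.0]
grip_width: 46.8
```

servo_tool --slide '[[-0.3, -0.2, 0], [-0.6, -0.4, 0], [-0.9, -0.66, 0], [-0.9, -0.66, 0], [-0.9, -0.66, 0]]' --rot '[[0, 0, 0.05], [0, 0, 0.1], [0, 0, 0.15], [0, 0, 0.2], [0, 0, 0.25]]' --claw '[0, 0, 0, 0, 0]'

```text
time: 3.25
tool_pos: [413.4, 165.0, 322.0]
tcp_rot: [-3.141, 0.0, 2.105]
contact_force: [0.0, 0.1, -0.2]
grip_width: 0.3
```

```bash
python3 - <<'E'
from h import *
o=get_obs(); print(o["time"],np.round(o["tool_pos"],1),np.round(o["tcp_rot"],3),o["grip_width"])
Rm=Rotation.from_euler("xyz",o["tcp_rot"]).as_matrix()
print((Rm.T@(np.array([487,79,300])-o["tool_pos"])/200).round(3))
E
```

```text
3.25 [413.4 165.  322. ] [-3.141  0.     2.105] 0.27027054361869074
[-0.558  0.098  0.11 ]
```

servo_tool --slide '[[-0.28, 0.05, 0], [-0.558, 0.098, 0], [-0.558, 0.098, 0.1], [-0.558, 0.098, 0.1], [-0.558, 0.098, 0.1]]' --rot '[[0, 0, 0.05], [0, 0, 0.1], [0, 0, 0.138], [0, 0, 0.138], [0, 0, 0.138]]' --claw '[0, 0, 0, 0, 0]'

```text
time: 3.88
tool_pos: [486.4, 82.2, 303.1]
tcp_rot: [3.141, -0.0, 1.684]
contact_force: [1.0, 1.3, 0.5]
grip_width: 0.6
```

```bash
python3 - <<'E'
from h import *
np.set_printoptions(precision=1,suppress=True)
o=get_obs(); print(o["time"],np.round(o["tool_pos"],1),np.round(o["tcp_rot"],3),o["grip_width"])
c=capture("wrist"); save(c,"w1.png")
for q in ("knob_grip","next_hole"):
    for m in mark_of(q,"wrist")[:2]: print(q,m["confidence"],m["xy"],w(c,*m["xy"]))
E
```

```text
3.875 [486.4  82.2 303.1] [ 3.1 -0.   1.7] 0.5881760126386987
knob_grip 0.56 [369.5, 202.9] [566.2  83.8 180.7]
knob_grip 0.51 [256.1, 170.0] [458.4  87.5 109.8]
next_hole 0.73 [310.1, 189.6] [519.5  72.1 108.3]
```

View pics/w1.png

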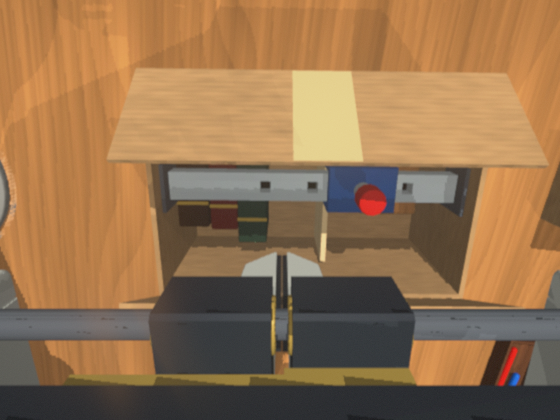

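The wrist view shows the rail running left to right: books on the left, holes at (265,185) and (312,185), knob at (370,200). The left flap edge is just above the rail, and the gripper is in the gap. I'll descend and push the left flap out, then the right.

```bash
python3 - <<'E'
from h import *
np.set_printoptions(precision=1,suppress=True)
c=capture("wrist"); print(c["position"],c["cx"],c["cy"],np.round(c["rotation"],3))
def pl(u,v,z):
    a=w(c,u,v,1.);p=np.array(c["position"]); return p+(a-p)*(z-p[2])/(a[2]-p[2])
for u,v,z in ((265,185,125),(312,185,125),(407,187,125),(370,200,181)): print(pl(u,v,z))
E
```

```text
[476.3 165.4 485. ] 281.36906731052636 210.07534020039466 [ 2.8 -0.   0.1]
[470.1  75.9 125. ]
[519.2  81.4 125. ]
[619.   90.6 125. ]
[566.3  86.6 181. ]
```

servo_tool --slide '[[0, 0, 0.25], [0, 0, 0.51], [0, 0, 0.51]]' --rot '[[0, 0, 0], [0, 0, 0], [0, 0, 0]]' --claw '[0, 0, 0]'

```text
time: 4.45
tool_pos: [484.1, 82.1, 197.9]
tcp_rot: [-3.134, -0.001, 1.682]
contact_force: [-0.6, -0.4, 0.7]
grip_width: 0.2
```

servo_tool --slide '[[0.2, 0, 0], [0.35, 0, 0], [0.5, 0, 0], [0.6, 0, 0], [0.7, 0, 0]]' --rot '[[0, 0, 0], [0, 0, 0], [0, 0, 0], [0, 0, 0], [0, 0, 0]]' --claw '[0, 0, 0, 0, 0]'

```text
time: 5.08
tool_pos: [472.3, 222.3, 203.5]
tcp_rot: [3.137, -0.001, 1.682]
contact_force: [0.1, -0.6, 0.9]
grip_width: 0.1
```

servo_tool --slide '[[0, 0, 0], [-0.25, 0, 0], [-0.5, 0, 0], [-0.75, 0, 0], [-0.95, 0, 0]]' --rot '[[0, 0, 0], [0, 0, 0], [0, 0, 0], [0, 0, 0], [0, 0, 0]]' --claw '[0, 0, 0, 0, 0]'

```text
time: 5.7
tool_pos: [492.7, 29.4, 202.1]
tcp_rot: [3.139, 0.001, 1.68]
contact_force: [0.5, -0.6, -0.1]
grip_width: 0.2
```

servo_tool --slide '[[-0.15, 0, 0], [-0.3, 0, 0], [-0.42, 0, 0], [-0.45, 0, 0], [-0.45, 0, 0]]' --rot '[[0, 0, 0], [0, 0, 0], [0, 0, 0], [0, 0, 0], [0, 0, 0]]' --claw '[0, 0, 0, 0, 0]'

```text
time: 6.32
tool_pos: [502.1, -57.6, 201.0]
tcp_rot: [3.141, 0.0, 1.68]
contact_force: [-0.7, -0.1, -0.2]
grip_width: 0.1
```

servo_tool --slide '[[0.1, 0, -0.2], [0.3, 0.2, -0.4], [0.55, 0.407, -0.4], [0.68, 0.407, -0.4], [0.68, 0.407, -0.4]]' --rot '[[0, 0, 0], [0, 0, 0], [0, 0, 0], [0, 0, 0], [0, 0, 0]]' --claw '[70, 70, 70, 70, 70]'

```text
time: 6.95
tool_pos: [567.5, 90.0, 280.4]
tcp_rot: [-3.141, -0.001, 1.686]
contact_force: [-1.1, -0.4, -0.6]
grip_width: 45.8
```

```bash
python3 - <<'E'
from h import *
np.set_printoptions(precision=1,suppress=True)
o=get_obs(); print(o["time"],np.round(o["tool_pos"],1),np.round(o["tcp_rot"],3),o["grip_width"])
t=capture("side"); b=capture("wrist")
def pl(c,u,v,z):
    a=w(c,u,v,1.);p=np.array(c["position"]); return p+(a-p)*(z-p[2])/(a[2]-p[2])
hsv=cv2.cvtColor(b["frame"],cv2.COLOR_RGB2HSV)
m=(((hsv[...,0]<6)|(hsv[...,0]>174))&(hsv[...,1]>180)&(hsv[...,2]>100)).astype(np.uint8)
k,l,s,ce=cv2.connectedComponentsWithStats(m)
for i in range(1,k):
    if s[i,4]>100:
        print("red",s[i],ce[i]); 
        vs,us=np.where(l==i); P=np.array([w(b,u,v,b["depth"][v,u]) for u,v in zip(us,vs)]); T=P[P[:,2]>177]; 
        if len(T): print(len(T),(T.min(0)+T.max(0))/2,T.mean(0))
tt=t["frame"][120:300,200:420]
cv2.imwrite("pics/w2.png",np.vstack([b["frame"],cv2.resize(tt,(560,458))])[...,::-1][:, :].copy() if 0 else cv2.resize(np.vstack([b["frame"],cv2.resize(tt,(560,458))])[...,::-1],None,fx=.68,fy=.68))
E
```

```text
6.95 [567.5  90.  280.4] [-3.1 -0.   1.7] 45.8099273528119
red [270 188  28  32 651] [283.2 205. ]
615 [569.1 122.1 319.6] [569.1  85.3 181.1]
```

View pics/w2.png

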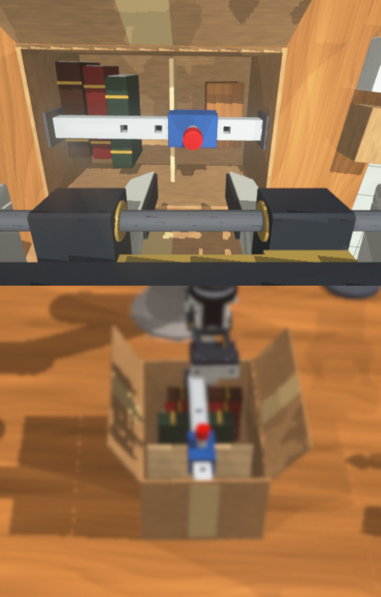

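The wrist view shows the knob at about (283,205) px, between the open fingers. The side view shows both flaps folded outwards. I'll check the flap angles numerically while descending over the knob.

servo_tool --slide '[[-0.023, 0.004, 0.15], [-0.023, 0.004, 0.35], [-0.023, 0.004, 0.55], [-0.023, 0.004, 0.65], [-0.023, 0.004, 0.65]]' --rot '[[0, 0, 0], [0, 0, 0], [0, 0, 0], [0, 0, 0], [0, 0, 0]]' --claw '[70, 70, 70, 70, 70]'

```text
time: 7.68
tool_pos: [568.0, 81.2, 149.2]
tcp_rot: [-3.138, -0.0, 1.679]
contact_force: [-0.4, 0.8, 0.3]
grip_width: 70.0
```

```bash
python3 - <<'E'
from h import *
np.set_printoptions(precision=2,suppress=True)
o=get_obs(); print(o["time"],np.round(o["tool_pos"],1),np.round(o["tcp_rot"],3),o["grip_width"],o["contact_force"])
c=capture("side"); a=np.radians(5.7); d=np.array([np.cos(a),np.sin(a)]); n=np.array([-d[1],d[0]])
X=np.array([w(c,u,v,c["depth"][v,u]) for v in range(110,290) for u in range(200,420)])
q=X[:,:2]-[519.3,81.3]; x=q@d;y=q@n;z=X[:,2]
for sg in (1,-1):
    m=(z>172)&(sg*y>100)&(sg*y<230)&(abs(x)<150)
    if m.sum()<30: print(sg,m.sum()); continue
    P=np.c_[sg*y[m],z[m]]; v=np.linalg.svd(P-P.mean(0),full_matrices=False)[2][0]; v*=np.sign(v[1])
    print(sg,m.sum(),"angle",np.arctan2(v[1],-v[0]),P.min(0),P.max(0))
E
```

```text
7.675 [568.   81.2 149.2] [-3.14 -0.    1.68] 69.97177032621607 [-0.39  0.75  0.31]
1 1477 angle 2.2135584864763755 [112.   172.07] [171.81 245.15]
-1 1036 angle 2.0841603099538517 [115.26 172.01] [163.42 251.33]
```

Flap angles come out at about 2.2 and 2.1 rad. Now I'll close on the knob.

servo_tool --slide '[[0.01, 0, 0], [0.01, 0, 0], [0.01, 0, 0], [0.01, 0, 0], [0.01, 0, 0]]' --rot '[[0, 0, 0], [0, 0, 0], [0, 0, 0], [0, 0, 0], [0, 0, 0]]' --claw '[20, 15, 15, 15, 15]'

```text
time: 8.35
tool_pos: [569.1, 84.4, 150.4]
tcp_rot: [3.141, -0.0, 1.681]
contact_force: [0.2, 0.9, -0.0]
grip_width: 24.8
```

servo_tool --slide '[[0, 0, 0], [0, 0, 0], [0, 0, 0]]' --rot '[[0, 0, 0], [0, 0, 0], [0, 0, 0]]' --claw '[15, 15, 15]'

```text
time: 8.72
tool_pos: [569.1, 84.4, 150.4]
tcp_rot: [3.141, -0.0, 1.681]
contact_force: [0.9, 0.8, -0.2]
grip_width: 24.4
```

```bash
python3 - <<'E'
from h import *
np.set_printoptions(precision=1,suppress=True)
P=[]
for i in range(6): capture("wrist"); o=get_obs(); P.append(np.r_[o["tool_pos"],o["contact_force"],o["grip_width"]])
print(np.array(P)); print(np.mean(P,0)); print(get_obs()["tcp_rot"])
E
```

```text
[[569.1  84.3 150.4   0.    0.    0.4  24.3]
 [569.1  84.3 150.4   0.3   0.9   0.6  24.6]
 [569.1  84.3 150.4   1.4  -0.4   1.9  24.5]
 [569.1  84.4 150.4   1.1   0.4   0.9  24.5]
 [569.1  84.4 150.4   1.4   0.4   1.   24.4]
 [569.1  84.3 150.4   0.9   0.2   1.2  24.5]]
[569.1  84.4 150.4   0.8   0.2   1.   24.5]
[ 3.1 -0.   1.7]
```

servo_tool --slide '[[0, 0, -0.02], [0, 0, -0.045], [0, 0, -0.07], [0, 0, -0.08], [0, 0, -0.08]]' --rot '[[0, 0, 0], [0, 0, 0], [0, 0, 0], [0, 0, 0], [0, 0, 0]]' --claw '[15, 15, 15, 15, 15]'

```text
time: 9.65
tool_pos: [568.6, 84.3, 166.2]
tcp_rot: [-3.141, -0.0, 1.681]
contact_force: [-0.0, 0.4, -5.9]
grip_width: 24.3
```

```bash
python3 - <<'E'
from h import *
np.set_printoptions(precision=1,suppress=True)
c=capture("wrist"); o=get_obs(); print(np.r_[o["tool_pos"],o["contact_force"],o["grip_width"]])
save(c,"w3.png")
E
```

```text
[568.6  84.3 166.1   0.4   0.3  -5.4  24.5]
```

View pics/w3.png

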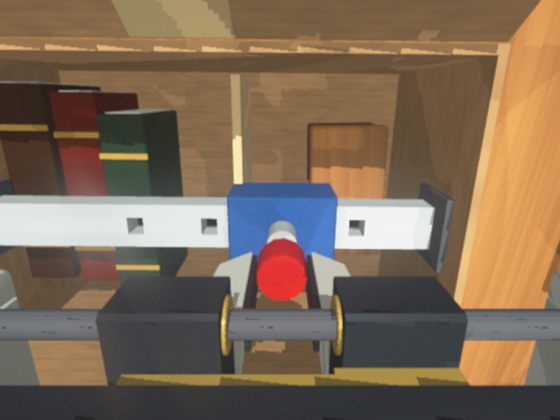

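The knob is held, with −5.9 N on the wrist matching the spring at about 16 mm, and the plunger neck is clearly extended. The next hole is at (210,225) px. Sliding 50 mm toward the books.

servo_tool --slide '[[0, -0.05, -0.08], [0.001, -0.12, -0.08], [0.002, -0.19, -0.08], [0.003, -0.24, -0.08], [0.003, -0.25, -0.08]]' --rot '[[0, 0, 0], [0, 0, 0], [0, 0, 0], [0, 0, 0], [0, 0, 0]]' --claw '[15, 15, 15, 15, 15]'

```text
time: 10.32
tool_pos: [519.0, 79.4, 183.3]
tcp_rot: [3.14, 0.0, 1.681]
contact_force: [-0.7, 0.3, -0.0]
grip_width: 14.7
```

```bash
python3 - <<'E'
from h import *
np.set_printoptions(precision=1,suppress=True)
c=capture("wrist"); o=get_obs(); print(o["time"],np.r_[o["tool_pos"],o["contact_force"],o["grip_width"]])
E
```

```text
10.375 [519.1  79.4 183.1  -0.2   0.5  -0.7  14.8]
```

My mistake: shifts count from the pose at the start of the call, so repeating z −0.08 lifted a second 16 mm and pulled off the knob. I need to see where the saddle is.

servo_tool --slide '[[0, 0, -0.25], [0, 0, -0.5], [0, 0, -0.5]]' --rot '[[0, 0, 0], [0, 0, 0], [0, 0, 0]]' --claw '[70, 70, 70]'

```text
time: 10.75
tool_pos: [521.5, 79.5, 286.7]
tcp_rot: [3.133, 0.001, 1.681]
contact_force: [-0.3, 0.8, -0.2]
grip_width: 40.5
```

```bash
python3 - <<'E'
from h import *
np.set_printoptions(precision=1,suppress=True)
b=capture("wrist"); o=get_obs(); print(o["time"],np.r_[o["tool_pos"],o["contact_force"],o["grip_width"]])
hsv=cv2.cvtColor(b["frame"],cv2.COLOR_RGB2HSV)
m=(((hsv[...,0]<6)|(hsv[...,0]>174))&(hsv[...,1]>180)&(hsv[...,2]>100)).astype(np.uint8)
k,l,s,ce=cv2.connectedComponentsWithStats(m)
for i in range(1,k):
    if s[i,4]>100:
        vs,us=np.where(l==i); P=np.array([w(b,u,v,b["depth"][v,u]) for u,v in zip(us,vs)]); T=P[(P[:,2]>170)&(P[:,2]<205)]; T=T[T[:,2]>np.percentile(T[:,2],90)-3] if len(T) else T
        print("red",s[i],ce[i],len(T), T.mean(0) if len(T) else 0)
save(b,"w4.png")
E
```

```text
10.8 [520.3  79.4 284.1  -0.3   1.5  -1.   44.4]
red [310 186  29  32 654] [323.5 202.9] 603 [556.5  83.4 192.8]
```

View pics/w4.png

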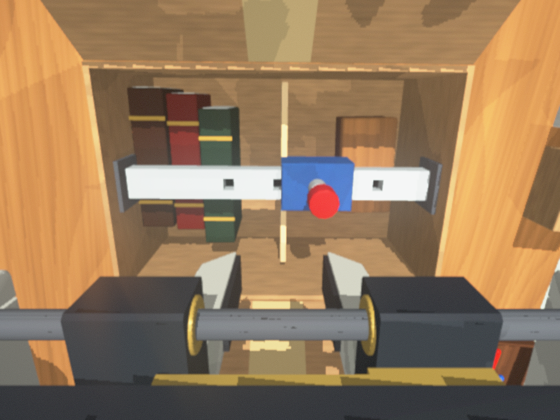

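The wrist view shows the saddle shifted about 12 mm toward the next hole. The knob is at (323,203) px, about (556.5, 83.4), with its top at 193 mm, so the pin is resting on the rail between holes. I'll regrip there.

servo_tool --slide '[[0.005, 0.188, 0.1], [0.005, 0.188, 0.3], [0.005, 0.188, 0.5], [0.005, 0.188, 0.606], [0.005, 0.188, 0.606]]' --rot '[[0, 0, 0], [0, 0, 0], [0, 0, 0], [0, 0, 0], [0, 0, 0]]' --claw '[70, 70, 70, 70, 70]'

```text
time: 11.42
tool_pos: [554.7, 84.5, 158.2]
tcp_rot: [-3.135, -0.001, 1.681]
contact_force: [0.4, -0.1, 1.0]
grip_width: 70.0
```

servo_tool --slide '[[0, 0, 0], [0, 0, 0], [0, 0, 0], [0, 0, 0], [0, 0, 0]]' --rot '[[0, 0, 0], [0, 0, 0], [0, 0, 0], [0, 0, 0], [0, 0, 0]]' --claw '[60, 15, 15, 15, 15]'

```text
time: 12.05
tool_pos: [556.8, 84.6, 161.4]
tcp_rot: [3.141, -0.0, 1.681]
contact_force: [3.0, 1.4, -0.1]
grip_width: 25.1
```

servo_tool --slide '[[0, 0, 0], [0, 0, 0], [0, 0, 0], [0, 0, 0]]' --rot '[[0, 0, 0], [0, 0, 0], [0, 0, 0], [0, 0, 0]]' --claw '[15, 15, 15, 15]'

```text
time: 12.55
tool_pos: [556.8, 84.6, 161.3]
tcp_rot: [3.141, -0.0, 1.681]
contact_force: [2.8, 0.6, 1.0]
grip_width: 24.7
```

servo_tool --slide '[[0, 0, -0.01], [0, 0, -0.018], [0, 0, -0.018]]' --rot '[[0, 0, 0], [0, 0, 0], [0, 0, 0]]' --claw '[15, 15, 15]'

```text
time: 12.92
tool_pos: [555.7, 84.5, 164.1]
tcp_rot: [-3.139, -0.0, 1.681]
contact_force: [1.8, -0.2, -6.5]
grip_width: 24.2
```

servo_tool --slide '[[0, -0.04, 0], [0, -0.09, 0], [0, -0.14, 0], [0, -0.18, 0], [0, -0.188, 0]]' --rot '[[0, 0, 0], [0, 0, 0], [0, 0, 0], [0, 0, 0], [0, 0, 0]]' --claw '[15, 15, 15, 15, 15]'

```text
time: 13.55
tool_pos: [518.3, 80.6, 164.9]
tcp_rot: [-3.141, -0.0, 1.681]
contact_force: [2.4, 2.5, -7.0]
grip_width: 24.1
```

servo_tool --slide '[[0, 0, 0], [0, 0, 0]]' --rot '[[0, 0, 0], [0, 0, 0]]' --claw '[15, 15]'

```text
time: 13.8
tool_pos: [518.4, 80.6, 164.5]
tcp_rot: [-3.14, -0.0, 1.681]
contact_force: [-2.0, 2.3, -5.5]
grip_width: 24.7
```

servo_tool --slide '[[0, 0.003, 0.02], [0, 0.003, 0.04], [0, 0.003, 0.06], [0, 0.003, 0.08], [0, 0.003, 0.082]]' --rot '[[0, 0, 0], [0, 0, 0], [0, 0, 0], [0, 0, 0], [0, 0, 0]]' --claw '[15, 15, 15, 15, 15]'

```text
time: 14.42
tool_pos: [520.3, 80.7, 148.9]
tcp_rot: [3.14, -0.0, 1.681]
contact_force: [-1.6, 3.7, 2.0]
grip_width: 24.1
```

servo_tool --slide '[[0, 0, 0], [0, 0, 0]]' --rot '[[0, 0, 0], [0, 0, 0]]' --claw '[15, 15]'

```text
time: 14.68
tool_pos: [520.3, 80.6, 148.9]
tcp_rot: [3.14, -0.0, 1.681]
contact_force: [-1.5, 4.7, 2.0]
grip_width: 24.9
```

```bash
cat > chk.py <<'E'
from h import *
np.set_printoptions(precision=1,suppress=True)
b=capture("wrist"); o=get_obs(); print(o["time"],np.r_[o["tool_pos"],o["contact_force"],o["grip_width"]])
hsv=cv2.cvtColor(b["frame"],cv2.COLOR_RGB2HSV)
m=(((hsv[...,0]<6)|(hsv[...,0]>174))&(hsv[...,1]>180)&(hsv[...,2]>100)).astype(np.uint8)
k,l,s,ce=cv2.connectedComponentsWithStats(m)
i=1+np.argmax(s[1:,4]); vs,us=np.where(l==i)
P=np.array([w(b,u,v,b["depth"][v,u]) for u,v in zip(us,vs)]); T=P[(P[:,2]>160)&(P[:,2]<205)]; T=T[T[:,2]>np.percentile(T[:,2],80)-3]
print("red",s[i],ce[i],len(T),T.mean(0),np.median(T[:,2]))
E
python3 chk.py; python3 -c "
from h import *; save(capture('wrist'),'w5.png')"
```

```text
14.725 [520.3  80.6 148.9  -1.2   4.5   2.4  24.9]
red [ 257  243   50   62 2327] [281.6 274.7] 1849 [520.   80.3 180.1] 180.16775806612367
```

View pics/w5.png

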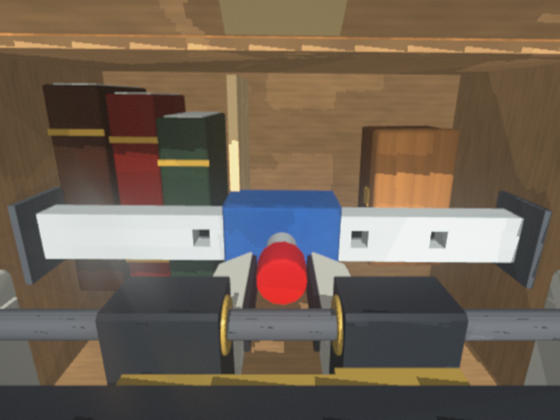

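The wrist view shows the saddle over the middle hole: one free hole at (202,237) px and two at (360,238) and (439,238). The knob is between the fingers, its top measured at 180 mm, so the pin is home. Last, I'll check the flaps and the rest of the scene, then hand in.

```bash
python3 - <<'E'
from h import *
np.set_printoptions(precision=2,suppress=True)
c=capture("side"); a=np.radians(5.7); d=np.array([np.cos(a),np.sin(a)]); n=np.array([-d[1],d[0]])
X=np.array([w(c,u,v,c["depth"][v,u]) for v in range(110,290) for u in range(200,420)])
q=X[:,:2]-[519.3,81.3]; x=q@d;y=q@n;z=X[:,2]
for sg in (1,-1):
    m=(z>172)&(sg*y>100)&(sg*y<230)&(abs(x)<150)
    P=np.c_[sg*y[m],z[m]]; v=np.linalg.svd(P-P.mean(0),full_matrices=False)[2][0]; v*=np.sign(v[1])
    print(sg,m.sum(),"angle",np.arctan2(v[1],-v[0]))
for k in ("figure","jug","casket","tape_roll"):
    for m in mark_of(k,"side")[:1]: print(k,m["xy"],w(c,*m["xy"]))
o=get_obs(); print(o["time"],o["contact_force"],o["grip_width"],o["tool_pos"])
close_job()
E
```

```text
1 1473 angle 2.218902008755662
-1 1055 angle 2.088379758055711
figure [434.3, 220.9] [470.37 480.83  25.72]
jug [156.0, 200.5] [ 468.72 -471.4    40.21]
casket [438.0, 258.6] [645.55 469.84  40.55]
tape_roll [145.4, 235.3] [ 632.28 -460.25   43.53]
15.025 [0.57 3.49 4.66] 24.74058032704911 [520.21  80.58 148.8 ]
the job is handed in; nothing more can be done
```

I folded both flaps out, pulled the plunger, slid the partition one hole toward the books and let the pin drop home. I handed the job in at 15.0 s with the gripper still closed on the red knob.

**A slip on the way:** the first slide call also lifted the gripper a further 16 mm by mistake, and it pulled off the knob. That left the pin resting on the rail about 12 mm along. I found the knob again with the wrist camera, regripped it and finished the slide.

**Last checks:**
- **Flaps:** about 2.22 rad (left) and 2.09 rad (right).
- **Slide:** the knob is 49.4 mm from where it started, and the saddle sits over the next hole.
- **Pin:** the knob top measured 180.1 mm, against 181.1 mm at the start, so it reads as home. About 2 to 5 N pushes up on the tool, so the gripper is pressing the knob down.
- **Grip:** the finger opening is 24.7 mm on a 26 mm knob, a little under its nominal size in every reading.
- **Other objects:** the figure, mug and counter box read within about 8 mm of where they were. The tape roll's point read differently (z 44 instead of 0 mm, about 40 mm off in x). Its pixel moved less than 1 px, so I put that down to depth at its edge. In the wrist pictures the books and the inner box look unmoved, but I did not measure them.

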